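# Close and seat the clamshell fixture

## Robot

A 6-joint arm with a two-finger parallel gripper is mounted at the origin on a cart in front of the work surface, level with it; the furniture and walls round the work are solid. World frame = base frame: x ahead of the robot, y to its left, z up, the work surface at z = 0. Lengths are in m, angles in rad, forces in N, time in s.
With the tool pointing down it reaches from about 0.35 to 0.8 m from the base axis. Payload 7.3 kg.
Tool frame: the origin (TCP) lies at the very end of the fingers, on their centre line; the grasp point (between the pads) lies 19 mm behind it; z points along the fingers, y is the line along which they close (so a half turn about z gives the same grasp; the last joint's range is limited). The gripper opens to 85 mm and grips with 20 to 120 N. Pads are 22 mm wide; open, the fingers measure 114 mm over their backs; the gripper's body (76 mm by 85 mm) begins 54 mm behind the grasp point. The pads swing forward as they close: fully open they stand 13 mm farther back than shut.
Start: joints at [-1.285, 0.342, 1.524, -0, 1.275, -0.146], TCP at [0.22, -0.477, 0.231] pointing down, gripper open.
Joint ranges: [-2.53, 2.53], [-0.77, 2.02], [0.04, 2.7], [-1, 4.14], [0.28, 2.66], [-3.11, 3.11]. Speed limits (rad/s): [2.57, 2.57, 3.14, 3.14, 3.14, 3.14].

## Interface

Orientations are given as a unit quaternion [x, y, z, w].
In Python, from workcell import state, eyes, workorder gives the robot as it stands.
- The arm moves only by the tool arm_command, never from a script. Its argument "plan" is a list of rows, each an object with "rotation": the turn, a rotation vector about the tool's x, y, z in degrees, a list of three; "dp": the shift along the tool's x, y, z in cm, a list of three; "grip": the opening, from 0 (shut) to 1 (fully open). A call has 1 to 20 rows; each row is the pose to reach, as a shift and turn from the pose commanded when the call began, along the tool's axes at that moment; what a row does not reach only later rows make up. A row lasts 1/8 s, in which the tool goes at most 62.5 mm and 10.7 degrees, less where a joint would pass 70% of its speed; a pose out of reach is approached as far as the arm can. A call with a gripper value outside its range is refused whole. The fingers move at their own pace and stop on an object; "squeeze" is the grip in N (left out, the last holds). Time passes only in rows, so rows that repeat a pose let the fingers close. It gives the time, the measured TCP pose, the force, the opening and the grip force at its end, in the units of the state.
- state(): the state, without advancing time (a new reading comes with each control period).
- eyes.grab_frame(name): name is "scene" or "top" or "wrist"; returns a dict with "color" (420x560x3 uint8, blue, green, red), "z_map" (420x560 float32, m along the optical axis (not along the pixel's ray), 0 where there is no reading), "camera_matrix" (3x3 intrinsics, pixels), "D" ([k1, k2, p1, p2, k3] as OpenCV has them; the pictures are not rectified), "T" (4x4, takes a point from camera to world coordinates). Camera axes: x right, y down, z forward; pixel columns grow to the right and rows downward; lengths in m; the calibration is good to about 2 mm. A picture is of the moment at which its call begins.
- workorder.finish_job(): hands the job in; it is judged then, once.
The state is a dict: "clock": time; "qpos": joint angles; "joint_velocities": joint speeds; "joint_torque": joint torques, N m; "eef_pos": TCP position; "orientation": TCP orientation; "wrist_force": force on the tool from outside, world axes, zero at the start; "ft_torque": the same for the moment, N m; "gripper_width": finger opening in m; "grasp_force": force on a finger pad.
Only numpy, scipy, OpenCV 4.12 (cv2) and the standard library are available. Lean on these libraries where they do the work, as an engineer would, in place of code of your own. Each camera call takes 0.05 s, during which the arm holds its last target. There are 200 camera calls.

## Task

The lid of the small clamshell fixture stands open, leaning back on its stop beyond upright. With the gripper, push it from behind until it is just past upright and let it swing down on its own weight, neither thrown nor touched on its way down. It will come to rest slightly raised on the steel block inside: press down on its free edge, steadily, until you feel the block bottom out, keep about 18 N on it for half a second without ever going over 30 N, and leave the lid down, with the small things standing round the fixture undisturbed.

Things in the scene. Friction and masses are not known exactly. Their poses are not given: they have to be found in the camera images.
- fixture: Small grey clamshell fixture fixed to the worktop: body 104 (x) by 84 (y) by 40 mm high, flanged foot 118 mm wide in y, aluminium-framed lid with a clear window. Origin at the centre of its underside, z up. The lid hinges along the +x side; its free edge lies over the -x side when shut, so it is pushed towards -x to close. A steel block 22x45x14 mm lies in a pocket in the middle.
- lid_hinge (a point): Middle of the hinge axis, fixed to the fixture, 56 mm along +x from its origin and 48 mm above the worktop; the axis runs along the fixture's y. The lid is 84 mm wide and reaches 108 mm from the axis (a 28 mm wide lip amid its free edge reaches 116 mm); its plate is 8 mm thick, from 2 mm below to 6 mm above the axis when shut.
- lid (a joint): Lid angle, rad: 0 = level and shut, 1.57 = upright, 1.95 = leaning back on its stop, as it starts. About 0.3 kg on a slow-close hinge: left below about 1.4 it swings down by itself in one to three seconds; left above about 1.7 it falls back on its stop. It comes to rest at about 0.17 on the block; once pressed home it reads 0 to 0.11 and stays there.
- lid_press (a point): Press here: middle of the lid's 26 mm wide front bar, on its outer (upper when shut) face, 95 mm from the hinge axis; x axis to the hinge, z out of the face. The block's bed is stiff: about 6 N here moves it down 6 to 16 mm, then the block meets a hard end stop and the force climbs. The stop's depth differs each time and is not measured.
- nozzle: Bystander: slim brass nozzle 17x19x60 mm standing beside the fixture; origin at the centre of its underside.
- loupe: Bystander: black round loupe 36 mm across, 32 mm high, beside the fixture; origin at the centre of its underside.
- screw: Bystander: socket-head cap screw 10 mm across, 24 mm high, standing on its head on the hinge side of the fixture; origin at the centre of its underside.
- vial_a: Bystander: small capped vial 21 mm across, 46 mm high, off the free-edge side of the fixture; origin at the centre of its underside.
- vial_b: Bystander: another such vial, on the same side; origin at the centre of its underside.

How it is judged:
On the way, in this order (a step that is already met when the one before it is completed fails the run):
1. the lid has been pushed past upright (value of joint lid below 1.4 rad).
2. the lid has swung down and lies on the block, untouched (value of joint lid below 0.23 rad and contact force between the fingers and fixture below 0.3 N), for 0.2 s.
3. the lid is pressed home with more than 12 N against the end stop (value of joint lid below 0.12 rad and contact force between the fingers and fixture above 12 N), for 0.25 s.
At the end, for the whole second after the job is handed in: The lid lies still at less than 0.12 rad, the block having been pressed on to its end stop (value of joint lid below 0.12 rad and velocity of joint lid between -0.1 and 0.1 rad/s); the robot touches nothing.
It fails at once if the fixture or its lid is loaded with more than 30 N (contact force between any of the fingers, the arm and fixture above 30 N).
It fails at once if the lid is touched on its way down (between 1.0 and 0.3 rad) (value of joint lid between 0.3 and 1 rad and contact force between any of the fingers, the arm and fixture above 0.5 N).
It fails at once if the lid is thrown shut (faster than 3.5 rad/s) (velocity of joint lid below -3.5 rad/s).
It fails at once if a bystander is moved by more than 20 mm (distance of any of nozzle, loupe, screw, vial_a, vial_b from where it was at the start of the episode above 0.02 m).
It also fails if it takes over 58 s, if anything falls off the work surface, if the arm or the gripper's body presses on something with over 40 N, if the wrist force passes 120 N, or if a joint passes its speed limit or range.

## Working session

There is one attempt and no reset: what is moved stays moved. The work goes in short steps, Python scripts to look and compute and a tool call to move; the robot and the scene stay as the last step left them, time stands still between calls to the robot, and variables do not carry over. Pictures are saved under pics/ and viewed, at most 10 in all, crops included, and the job is handed in when it is done.

Besides the shell and the picture viewer there is one more tool, called after "Call:" as name([rows], argument=value, ...), one row to a line, values as JSON. arm_command: Moves the arm, as the interface text tells. Its arguments: {"type":"object","properties":{"plan":{"type":"array","items":{"type":"object","properties":{"rotation":{"type":"array","items":{"type":"number"}},"dp":{"type":"array","items":{"type":"number"}},"grip":{"type":"number"}}}},"squeeze":{"type":"number"}},"required":["plan"]}

```bash
mkdir -p pics
cat > h.py <<'E'
import numpy as np,cv2
from workcell import state,eyes,workorder
def grab(n):
    f=eyes.grab_frame(n); cv2.imwrite(f'pics/{n}_{len(__import__("os").listdir("pics"))}.png',f['color']); np.savez(f'{n}.npz',**f); return f
def cloud(f):
    h,w=f['z_map'].shape
    uv=np.stack(np.meshgrid(np.arange(w),np.arange(h)),-1).reshape(-1,1,2).astype(float)
    n=cv2.undistortPoints(uv,f['camera_matrix'],f['D']).reshape(h,w,2)
    z=f['z_map'][...,None]
    P=np.concatenate([n*z,z],-1)
    return P@f['T'][:3,:3].T+f['T'][:3,3]
E
python3 -c "
from h import *
for n in('scene','top'):
    f=grab(n); print(n,f['T'].round(3).tolist())
print(state())
";ls pics
```

```text
scene [[-0.653, -0.548, 0.522, 0.245], [-0.757, 0.484, -0.439, 0.347], [-0.012, -0.682, -0.731, 0.679], [0.0, 0.0, 0.0, 1.0]]
top [[-0.01, -0.997, 0.076, 0.633], [-1.0, 0.01, -0.003, -0.027], [0.002, -0.076, -0.997, 0.913], [0.0, 0.0, 0.0, 1.0]]
{'clock': 0.1, 'qpos': array([-1.28499312e+00,  3.42659111e-01,  1.52492639e+00, -2.21166292e-05,
        1.27539500e+00, -1.46021039e-01]), 'joint_velocities': array([-1.24058756e-03, -1.09333286e-03, -2.46586956e-03, -1.71712483e-04,
        2.09660743e-05,  5.44294964e-04]), 'joint_torque': array([ 2.63497655e-03, -4.34444976e+01, -2.46491736e+01, -1.71501651e-04,
        4.60866155e-03,  1.79034123e-05]), 'eef_pos': array([ 0.21962919, -0.47645711,  0.2306906 ]), 'orientation': array([ 9.76780462e-01,  2.14241564e-01, -5.90108441e-05, -6.91490481e-04]), 'wrist_force': array([-0.45495978,  0.33689688, -0.35403232]), 'ft_torque': array([-0.00143203,  0.00269835, -0.00831187]), 'grasp_force': 0.0, 'gripper_width': 0.08516657238462907}
scene_0.png
top_1.png
```

View pics/scene_0.png

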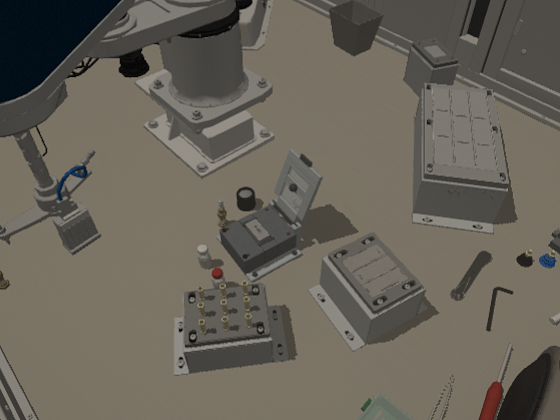

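View pics/top_1.png

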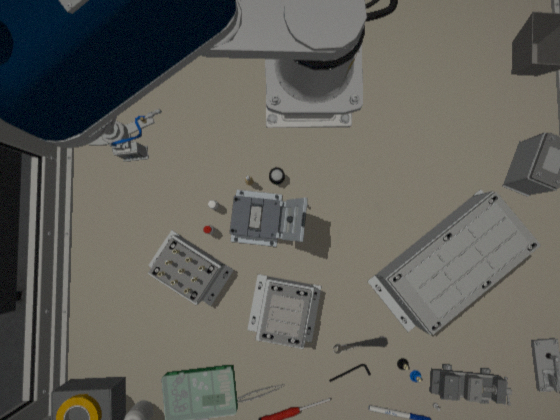

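```bash
python3 -c "
from h import *
for n in('scene','top'):
    f=dict(np.load(n+'.npz')); print(n,f['camera_matrix'].tolist(),f['D'],f['z_map'].min(),f['z_map'].max())
    P=cloud(f)
    pts={'top':[(120,250),(350,400),(450,150),(255,218),(290,218),(320,50),(60,80),(277,175),(307,200)],'scene':[(100,300),(350,100),(450,300),(258,230),(297,185),(200,70),(50,80),(245,195)]}[n]
    for u,v in pts: print((u,v),P[v,u].round(3),f['z_map'][v,u])
    pr=cv2.projectPoints(np.array([[0,0,0],[.22,-.477,.231],[.4,0,0.]]),cv2.Rodrigues(f['T'][:3,:3].T)[0],-f['T'][:3,:3].T@f['T'][:3,3],f['camera_matrix'],f['D'])[0]; print(pr.reshape(-1,2).round())
"
```

```text
scene [[493.32850792186395, 0.0, 276.119983813635], [0.0, 493.32850792186395, 209.02688369446457], [0.0, 0.0, 1.0]] [0.00440966 0.         0.         0.         0.        ] 0.0 1.718523
(100, 300) [0.764 0.284 0.002] 0.79352206
(350, 100) [ 0.88  -0.421  0.   ] 1.1651864
(450, 300) [ 0.395 -0.138  0.   ] 0.78813064
(258, 230) [0.681 0.021 0.045] 0.83508354
(297, 185) [ 0.67  -0.057  0.108] 0.8169822
(200, 70) [0.245 0.347 0.679] 0.0
(50, 80) [0.788 0.224 0.37 ] 0.5635661
(245, 195) [ 0.772 -0.022  0.031] 0.9112364
[[686. 618.]
 [749. 151.]
 [391. 351.]]
top [[405.8634598384506, 0.0, 279.4724815095183], [0.0, 405.8634598384506, 208.14996502660088], [0.0, 0.0, 1.0]] [0.00040072 0.         0.         0.         0.        ] 0.0 1.7586005
(120, 250) [0.612 0.327 0.003] 0.90465295
(350, 400) [ 0.281 -0.179 -0.001] 0.8849665
(450, 150) [ 0.832 -0.42  -0.   ] 0.9266512
(255, 218) [0.678 0.023 0.046] 0.86686623
(290, 218) [ 0.674 -0.05   0.114] 0.79978436
(320, 50) [ 0.916 -0.092  0.321] 0.6114214
(60, 80) [0.807 0.209 0.483] 0.4403755
(277, 175) [ 0.772 -0.025  0.034] 0.8863838
(307, 200) [ 0.706 -0.082  0.146] 0.7696463
[[269. 538.]
 [562. 495.]
 [267. 345.]]
```

```bash
python3 -c "
from h import *
f=grab('wrist'); print(f['T'].round(3).tolist())
P=cloud(f); print(P[::100,::130].round(2).tolist())
t=dict(np.load('top.npz')); c=t['color'][150:280,190:330]; cv2.imwrite('pics/topcrop.png',cv2.resize(c,None,fx=5.7,fy=4.6 if 0 else 5.7*0.8,interpolation=cv2.INTER_CUBIC)[:600])
a=cv2.resize(f['color'],(400,300)); s=dict(np.load('scene.npz'))['color'][140:300,180:340]; s=cv2.resize(s,(400,400),interpolation=cv2.INTER_CUBIC)
o=np.zeros((400,800,3),np.uint8); o[:300,:400]=a; o[:,400:]=s; cv2.imwrite('pics/combo.png',o)
"
```

```text
[[0.419, -0.874, -0.246, 0.282], [-0.908, -0.404, -0.112, -0.449], [-0.002, 0.27, -0.963, 0.374], [0.0, 0.0, 0.0, 1.0]]
[[[0.26, -0.16, 0.0], [0.31, -0.28, 0.0], [0.36, -0.39, 0.01], [0.41, -0.5, -0.0], [0.47, -0.61, 0.0]], [[0.11, -0.04, -0.21], [0.22, -0.31, 0.0], [0.28, -0.43, 0.0], [0.33, -0.54, 0.0], [0.39, -0.66, 0.0]], [[-0.02, -0.12, -0.15], [-0.17, -0.15, -0.72], [-0.03, -0.51, -0.82], [0.24, -0.59, 0.0], [0.3, -0.69, 0.05]], [[-0.79, 0.22, -0.82], [0.21, -0.43, 0.27], [-0.36, -0.66, -0.82], [-0.17, -1.08, -0.82], [0.23, -0.69, 0.11]], [[0.2, -0.42, 0.31], [0.22, -0.45, 0.32], [0.23, -0.47, 0.31], [0.24, -0.49, 0.32], [0.24, -0.54, 0.3]]]
```

View pics/combo.png

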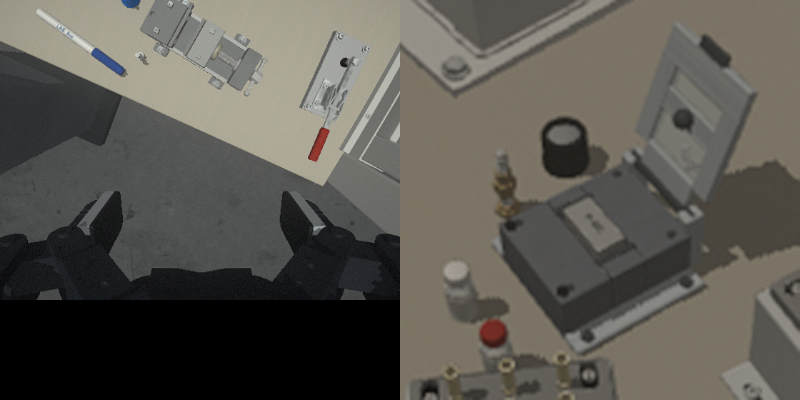

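View pics/topcrop.png

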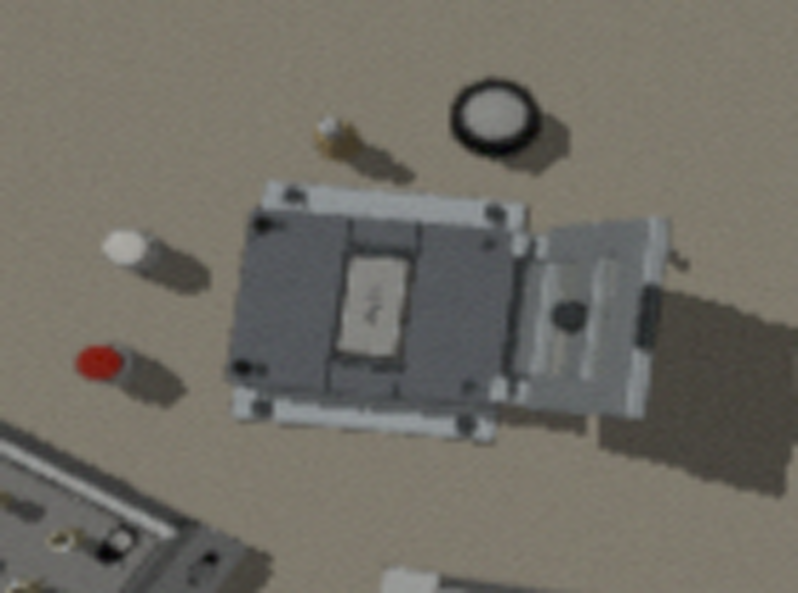

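```bash
python3 -c "
from h import *
Ps=[cloud(dict(np.load(n+'.npz'))) for n in('scene','top')]
C=np.array([.678,.03])
for n,P in zip(('scene','top'),Ps):
    Q=P.reshape(-1,3); r=np.linalg.norm(Q[:,:2]-C,axis=1)<.09
    b=Q[r&(Q[:,2]>.037)&(Q[:,2]<.048)&(Q[:,1]>-.04)]
    print(n,'body',len(b),cv2.minAreaRect(b[:,:2].astype(np.float32)*1000))
    fl=Q[r&(Q[:,2]>.003)&(Q[:,2]<.012)]; print(' flange',len(fl),np.median(fl[:,2]))
    l=Q[(abs(Q[:,0]-.68)<.06)&(Q[:,2]>.06)&(Q[:,1]<0)&(Q[:,1]>-.13)]
    c=l.mean(0); u,s,v=np.linalg.svd(l-c,full_matrices=False); print(' lid',len(l),c.round(4),'n',v[2].round(3),s.round(3),l.min(0).round(3),l.max(0).round(3))
t=dict(np.load('top.npz'));P=Ps[1]
for k,(u,v) in dict(nozzle=(190+335/5.7,150+135/4.56),loupe=(277,175),va=(212,204),vb=(207.5,229.5),scr=(309.2,206.6)).items():
    u,v=round(u),round(v); print(k,P[v-1:v+2,u-1:u+2].reshape(-1,3).round(3).tolist())
Q=np.concatenate([p.reshape(-1,3) for p in Ps]); 
for x in np.arange(.3,1,.1):
  print(round(x,1),[ (lambda z: round(float(z.max()),2) if len(z) else None)(Q[(abs(Q[:,0]-x)<.05)&(abs(Q[:,1]-y)<.05)][:,2]) for y in np.arange(-.4,.35,.1)])
"
```

```text
scene body 2430 ((702.5838623046875, 36.73351287841797), (157.68692016601562, 125.12779998779297), 83.7428970336914)
 flange 839 0.006300049587429246
 lid 2117 [ 0.669  -0.0565  0.1092] n [0.1   0.926 0.365] [1.329 1.14  0.099] [ 0.628 -0.083  0.06 ] [ 0.715 -0.032  0.159]
top body 1773 ((686.7725219726562, 28.29822540283203), (142.11520385742188, 125.52578735351562), 35.88883972167969)
 flange 699 0.005936197383233699
 lid 1913 [ 0.6513 -0.0418  0.5232] n [ 0.162  0.986 -0.029] [17.524  0.731  0.382] [ 0.629 -0.082  0.06 ] [ 0.714 -0.027  0.913]
nozzle [[0.76, 0.037, 0.059], [0.761, 0.035, 0.055], [0.763, 0.033, 0.044], [0.759, 0.037, 0.053], [0.76, 0.035, 0.045], [0.76, 0.033, 0.044], [0.759, 0.038, 0.042], [0.759, 0.036, 0.043], [0.759, 0.034, 0.036]]
loupe [[0.776, -0.023, 0.028], [0.775, -0.025, 0.031], [0.775, -0.027, 0.029], [0.773, -0.023, 0.03], [0.772, -0.025, 0.034], [0.773, -0.027, 0.029], [0.771, -0.023, 0.03], [0.771, -0.025, 0.031], [0.771, -0.027, 0.03]]
va [[0.712, 0.118, 0.042], [0.711, 0.114, 0.051], [0.711, 0.113, 0.047], [0.709, 0.117, 0.046], [0.709, 0.115, 0.04
[... 194 characters left out ...]
.654, 0.123, 0.047], [0.653, 0.121, 0.048], [0.651, 0.125, 0.047], [0.651, 0.123, 0.046], [0.651, 0.121, 0.045]]
scr [[0.707, -0.094, -0.001], [0.707, -0.097, -0.001], [0.707, -0.099, -0.001], [0.704, -0.094, 0.001], [0.704, -0.096, -0.0], [0.704, -0.099, 0.001], [0.702, -0.094, 0.001], [0.702, -0.096, 0.001], [0.702, -0.099, 0.001]]
0.3 [0.05, 0.03, 0.02, 0.02, 0.25, 0.25, 0.06, 0.1]
0.4 [0.02, 0.1, 0.01, 0.09, 0.09, 0.04, 0.04, 0.01]
0.5 [0.11, 0.11, 0.1, 0.09, 0.09, 0.08, 0.1, 0.01]
0.6 [0.11, 0.11, 0.1, 0.15, 0.91, 0.11, 0.11, 0.01]
0.7 [0.11, 0.0, 0.01, 0.16, 0.11, 0.05, 0.01, 0.01]
0.8 [0.01, 0.01, 0.01, 0.01, 0.06, 0.49, 0.53, 0.52]
0.9 [0.01, 0.01, 0.33, 0.33, 0.45, 0.52, 0.53, 0.52]
```

```bash
python3 -c "
from h import *
Ps=[cloud(dict(np.load(n+'.npz'))) for n in('scene','top')]
Q=np.concatenate([p.reshape(-1,3)[(dict(np.load(n+'.npz'))['z_map']>0).ravel()] for n,p in zip(('scene','top'),Ps)])
H=Q[(Q[:,2]>.2)&(Q[:,0]>.5)]
for y in np.arange(-.2,.4,.04):
  h=H[abs(H[:,1]-y)<.02]
  if len(h):
    i=h[:,0].argmin(); print(round(y,2),h[i].round(3),'zmin',h[h[:,2].argmin()].round(3),'zmax',h[:,2].max().round(3))
t=dict(np.load('top.npz'));K=t['camera_matrix'];T=t['T']
def ray(u,v,z):
  n=np.append(cv2.undistortPoints(np.array([[[u,v]]],float),K,t['D']).ravel(),1); d=T[:3,:3]@n; return T[:3,3]+d*(z-T[2,3])/d[2]
cr=lambda a,b:(190+(a+.5)/5.7-.5,150+(b+.5)/4.56-.5)
for nm,L,z in(('flange',[(268,182),(525,203),(495,440),(232,418)],.006),('body',[(250,208),(522,225),(495,405),(230,383)],.04)):
  R=np.array([ray(*cr(*p),z) for p in L]); c=R.mean(0); ax=(R[1]+R[2]-R[0]-R[3])/2; w=(R[0]+R[1]-R[2]-R[3])/2
  print(nm,R.round(4).tolist(),c.round(4),np.linalg.norm(ax),np.degrees(np.arctan2(ax[1],ax[0])),np.linalg.norm(w),np.degrees(np.arctan2(w[1],w[0])))
print(ray(*cr(680,262),.015))
"
```

```text
-0.16 [ 0.918 -0.14   0.277] zmin [ 0.925 -0.143  0.2  ] zmax 0.327
-0.12 [ 0.905 -0.113  0.275] zmin [ 0.914 -0.123  0.2  ] zmax 0.328
-0.08 [ 0.907 -0.1    0.275] zmin [ 1.061 -0.063  0.2  ] zmax 0.328
-0.04 [ 0.914 -0.06   0.313] zmin [ 0.942 -0.047  0.2  ] zmax 0.328
0.0 [ 0.915 -0.018  0.294] zmin [ 0.946 -0.016  0.267] zmax 0.32
0.04 [0.909 0.06  0.377] zmin [0.926 0.054 0.289] zmax 0.458
0.08 [0.878 0.1   0.364] zmin [0.928 0.062 0.288] zmax 0.498
0.12 [0.849 0.14  0.364] zmin [0.937 0.108 0.29 ] zmax 0.518
0.16 [0.819 0.18  0.362] zmin [0.85  0.141 0.354] zmax 0.529
0.2 [0.788 0.22  0.342] zmin [0.822 0.218 0.201] zmax 0.527
0.24 [0.767 0.257 0.365] zmin [0.826 0.256 0.2  ] zmax 0.531
0.28 [0.764 0.268 0.371] zmin [0.801 0.266 0.2  ] zmax 0.502
0.32 [0.774 0.301 0.355] zmin [0.774 0.301 0.355] zmax 0.436
flange [[0.7448, 0.0662, 0.006], [0.7334, -0.035, 0.006], [0.6173, -0.0221, 0.006], [0.629, 0.0804, 0.006]] [0.6811 0.0224 0.006 ] 0.1025566633921522 -96.45515198928413 0.11675545923808588 -6.672274129755582
body [[0.7282, 0.0695, 0.04], [0.7192, -0.0335, 0.04], [0.6342, -0.0225, 0.04], [0.6455, 0.0772, 0.04]] [0.6818 0.0227 0.04  ] 0.10184154129251348 -95.73692496370121 0.08432707094051577 -6.339670315238392
[ 0.70296342 -0.09499469  0.015     ]
```

Call:
arm_command([
  {"dp": [3,-0.6,-3],"rotation": [0,0,-4],"grip": 0},
  {"dp": [8,-1.6,-4],"rotation": [0,0,-9],"grip": 0},
  {"dp": [13,-2.6,-4],"rotation": [0,0,-14],"grip": 0},
  {"dp": [18,-3.6,-4],"rotation": [0,0,-20],"grip": 0},
  {"dp": [23,-4.6,-4],"rotation": [0,0,-25],"grip": 0},
  {"dp": [28,-5.7,-4],"rotation": [0,0,-31],"grip": 0},
  {"dp": [33,-6.7,-4],"rotation": [0,0,-36],"grip": 0},
  {"dp": [38,-7.7,-4],"rotation": [0,0,-42],"grip": 0},
  {"dp": [43,-8.7,-4],"rotation": [0,0,-47],"grip": 0},
  {"dp": [48,-9.7,-4],"rotation": [0,0,-53],"grip": 0},
  {"dp": [52,-10.5,-4],"rotation": [0,0,-57],"grip": 0},
  {"dp": [53.8,-10.9,-4],"rotation": [0,0,-59],"grip": 0},
  {"dp": [53.8,-10.9,-4],"rotation": [0,0,-59],"grip": 0},
  {"dp": [53.8,-10.9,-4],"rotation": [0,0,-59],"grip": 0},
])

```text
clock: 1.9
eef_pos: [0.6621, -0.1532, 0.271]
orientation: [0.745, 0.667, -0.0, -0.0]
wrist_force: [-0.1, 0.5, -1.1]
gripper_width: -0.0001
grasp_force: 0.0
```

Call:
arm_command([
  {"dp": [0,0,3]},
  {"dp": [0,0,7]},
  {"dp": [0,0,11]},
  {"dp": [0,0,13.6]},
  {"dp": [0,0,14.6]},
  {"dp": [0,0,14.6]},
])

```text
invalid input at $.plan[0]: expected keys rotation, dp, grip
```

```bash
python3 -c "
from h import *
s=state();print(s['eef_pos'],s['wrist_force'])
s=grab('scene')['color'][100:280,180:420]; t=grab('top')['color'][150:330,200:440]
cv2.imwrite('pics/c2.png',np.hstack([cv2.resize(a,(400,300),interpolation=cv2.INTER_CUBIC) for a in(s,t)]))
"
```

```text
[ 0.66212023 -0.15324184  0.27103654] [-0.06430159  0.47918761 -1.06068029]
```

View pics/c2.png

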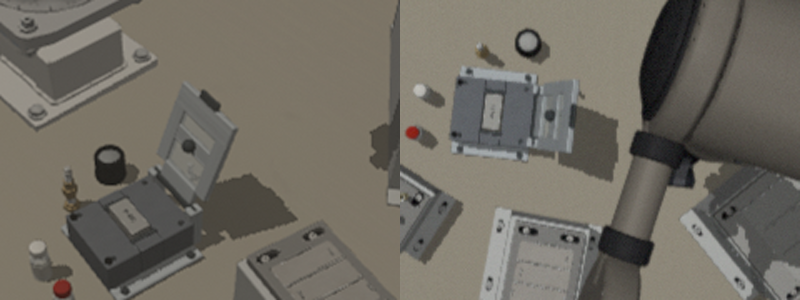

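The move was refused because rows need all three keys. The picture shows the lid still open and nothing disturbed, with our arm at the right of the top view, clear of the fixture.

Call:
arm_command([
  {"dp": [0,0,3],"rotation": [0,0,0],"grip": 0},
  {"dp": [0,0,7],"rotation": [0,0,0],"grip": 0},
  {"dp": [0,0,11],"rotation": [0,0,0],"grip": 0},
  {"dp": [0,0,13.6],"rotation": [0,0,0],"grip": 0},
  {"dp": [0,0,14.6],"rotation": [0,0,0],"grip": 0},
  {"dp": [0,0,14.6],"rotation": [0,0,0],"grip": 0},
])

```text
clock: 2.75
eef_pos: [0.6625, -0.1532, 0.1256]
orientation: [0.745, 0.667, -0.0, 0.0]
wrist_force: [0.5, 0.1, 0.0]
gripper_width: 0.0003
grasp_force: 0.0
```

```bash
python3 -c "
from h import *
s=state();print(s['eef_pos'],s['wrist_force'])
s=grab('scene')['color'][100:280,180:420]; t=grab('top')['color'][150:330,200:440]
cv2.imwrite('pics/c3.png',np.hstack([cv2.resize(a,(400,300),interpolation=cv2.INTER_CUBIC) for a in(s,t)]))
"
```

```text
[ 0.66254862 -0.15318585  0.12556663] [0.53313701 0.07685185 0.00387864]
```

View pics/c3.png

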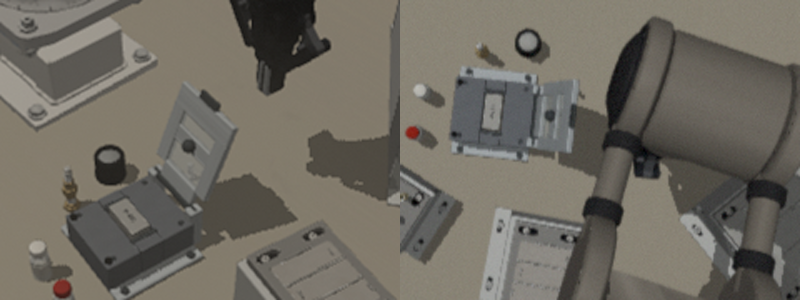

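Call:
arm_command([
  {"dp": [2,0,0],"rotation": [0,0,0],"grip": 0},
  {"dp": [4,0,0],"rotation": [0,0,0],"grip": 0},
  {"dp": [5,0,0],"rotation": [0,0,0],"grip": 0},
  {"dp": [5.4,0,0],"rotation": [0,0,0],"grip": 0},
  {"dp": [5.8,0,0],"rotation": [0,0,0],"grip": 0},
  {"dp": [6.2,0,0],"rotation": [0,0,0],"grip": 0},
  {"dp": [6.6,0,0],"rotation": [0,0,0],"grip": 0},
  {"dp": [7,0,0],"rotation": [0,0,0],"grip": 0},
])

```text
clock: 3.85
eef_pos: [0.6705, -0.0835, 0.1255]
orientation: [0.745, 0.667, 0.0, 0.0]
wrist_force: [0.3, -2.2, 0.8]
gripper_width: -0.0002
grasp_force: 0.7
```

Call:
arm_command([
  {"dp": [0.4,0,0],"rotation": [0,0,0],"grip": 0},
  {"dp": [0.8,0,0],"rotation": [0,0,0],"grip": 0},
  {"dp": [1.2,0,0],"rotation": [0,0,0],"grip": 0},
  {"dp": [1.6,0,0],"rotation": [0,0,0],"grip": 0},
  {"dp": [2,0,0],"rotation": [0,0,0],"grip": 0},
  {"dp": [2.4,0,0],"rotation": [0,0,0],"grip": 0},
  {"dp": [2.8,0,0],"rotation": [0,0,0],"grip": 0},
  {"dp": [3.2,0,0],"rotation": [0,0,0],"grip": 0},
  {"dp": [3.6,0,0],"rotation": [0,0,0],"grip": 0},
  {"dp": [4,0,0],"rotation": [0,0,0],"grip": 0},
  {"dp": [4.3,0,0],"rotation": [0,0,0],"grip": 0},
])

```text
clock: 5.22
eef_pos: [0.675, -0.04, 0.1252]
orientation: [0.745, 0.667, -0.0, -0.0]
wrist_force: [-0.1, -0.3, 0.5]
gripper_width: 0.0005
grasp_force: 0.1
```

```bash
cat > lid.py <<'E'
from h import *
f=grab('scene');P=cloud(f)[f['z_map']>0]
H=np.array([.6755,-.033,.048]);c=np.array([.108,.994,0]);c/=np.linalg.norm(c);w=np.array([c[1],-c[0],0])
d=P-H; a=d@c;b=d@w;z=d[:,2]
m=(abs(b)<.041)&(np.hypot(a,z)<.12)&(np.hypot(a,z)>.085)&(z>-.003)
th=np.arctan2(z[m],a[m]); h,e=np.histogram(th,40,(0,2.0)); print('theta bins',[(round(e[i]+.025,2),int(h[i])) for i in np.nonzero(h>5)[0]])
s=state(); print(s['clock'],s['eef_pos'],s['wrist_force'])
E
python3 lid.py
```

```text
theta bins [(np.float64(1.42), 333), (np.float64(1.48), 69), (np.float64(1.52), 56), (np.float64(1.58), 53), (np.float64(1.62), 18), (np.float64(1.68), 21)]
5.275 [ 0.67506181 -0.03963504  0.12523623] [ 0.2503145   0.9343839  -1.03756298]
```

Call:
arm_command([
  {"dp": [0.3,0,0],"rotation": [0,0,0],"grip": 0},
  {"dp": [0.6,0,0],"rotation": [0,0,0],"grip": 0},
  {"dp": [0.9,0,0],"rotation": [0,0,0],"grip": 0},
  {"dp": [0,0,0],"rotation": [0,0,0],"grip": 0},
  {"dp": [-2,0,0],"rotation": [0,0,0],"grip": 0},
  {"dp": [-3,0,0],"rotation": [0,0,0],"grip": 0},
])

```text
clock: 6.02
eef_pos: [0.6715, -0.0725, 0.1253]
orientation: [0.745, 0.667, -0.0, 0.0]
wrist_force: [0.3, -0.6, -0.9]
gripper_width: 0.0002
grasp_force: 0.0
```

```bash
python3 lid.py
```

```text
theta bins [(np.float64(1.08), 137), (np.float64(1.12), 109), (np.float64(1.82), 64), (np.float64(1.88), 83), (np.float64(1.92), 43), (np.float64(1.98), 24)]
6.075 [ 0.67146494 -0.07345782  0.12529653] [-0.69759131 -1.34252607  0.77638945]
```

Call:
arm_command([
  {"dp": [0,0,-2],"rotation": [0,0,0],"grip": 0},
  {"dp": [0,0,-5],"rotation": [0,0,0],"grip": 0},
  {"dp": [0,0,-8],"rotation": [0,0,0],"grip": 0},
  {"dp": [0,0,-8.5],"rotation": [0,0,0],"grip": 0},
  {"dp": [0,0,-8.5],"rotation": [0,0,0],"grip": 0},
  {"dp": [0,0,-8.5],"rotation": [0,0,0],"grip": 0},
  {"dp": [0,0,-8.5],"rotation": [0,0,0],"grip": 0},
  {"dp": [0,0,-8.5],"rotation": [0,0,0],"grip": 0},
  {"dp": [0,0,-8.5],"rotation": [0,0,0],"grip": 0},
  {"dp": [0,0,-8.5],"rotation": [0,0,0],"grip": 0},
  {"dp": [0,0,-8.5],"rotation": [0,0,0],"grip": 0},
  {"dp": [0,0,-8.5],"rotation": [0,0,0],"grip": 0},
  {"dp": [0,0,-8.5],"rotation": [0,0,0],"grip": 0},
  {"dp": [0,0,-8.5],"rotation": [0,0,0],"grip": 0},
  {"dp": [0,0,-8.5],"rotation": [0,0,0],"grip": 0},
  {"dp": [0,0,-8.5],"rotation": [0,0,0],"grip": 0},
  {"dp": [0,0,-8.5],"rotation": [0,0,0],"grip": 0},
  {"dp": [0,0,-8.5],"rotation": [0,0,0],"grip": 0},
])

```text
clock: 8.32
eef_pos: [0.6718, -0.0702, 0.2103]
orientation: [0.745, 0.667, -0.0, 0.0]
wrist_force: [0.4, -1.0, -0.6]
gripper_width: 0.0001
grasp_force: 0.0
```

```bash
python3 lid.py
python3 - <<'E'
from h import *
s=grab('scene')['color'][100:280,180:420]; t=grab('top')['color'][150:330,200:440]
cv2.imwrite('pics/c4.png',np.hstack([cv2.resize(a,(400,300),interpolation=cv2.INTER_CUBIC) for a in(s,t)]))
f=dict(np.load('scene.npz'));P=cloud(f)[f['z_map']>0];d=P-[.6755,-.033,0]
a=d@[.108,.994,0];b=d@[.994,-.108,0]
m=(abs(b)<.035)&(a>.085)&(a<.105)&(d[:,2]>.03); print('bar z',np.percentile(d[m,2],[5,25,50,75,95]).round(4))
for a0 in np.arange(.07,.125,.005):
  m=(abs(b)<.012)&(abs(a-a0)<.0025); print(round(a0,3),np.median(d[m,2]).round(4),end='; ')
E
```

```text
theta bins [(np.float64(0.18), 125), (np.float64(0.22), 492), (np.float64(0.28), 31)]
8.375 [ 0.67177737 -0.07019707  0.21030202] [-0.83912307 -0.14900668  0.58446189]
bar z [0.0393 0.0652 0.0695 0.0708 0.0721]
0.07 0.0651; 0.075 0.0659; 0.08 0.067; 0.085 0.0687; 0.09 0.0694; 0.095 0.0701; 0.1 0.0697; 0.105 0.0384; 0.11 0.0247; 0.115 0.0008; 0.12 -0.0001;
```

View pics/c4.png

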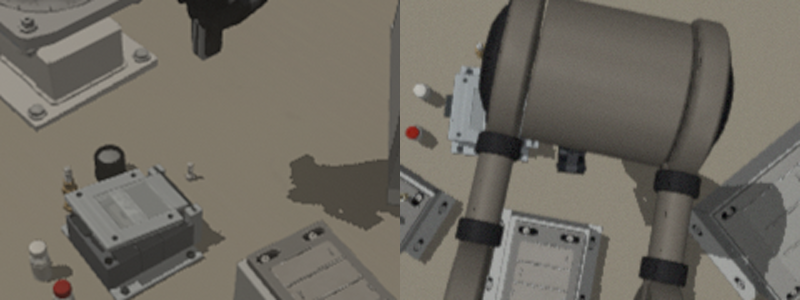

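Call:
arm_command([
  {"dp": [3,0,0],"rotation": [0,0,0],"grip": 0},
  {"dp": [7,0,0],"rotation": [0,0,0],"grip": 0},
  {"dp": [11,0,0],"rotation": [0,0,0],"grip": 0},
  {"dp": [12.8,0,0],"rotation": [0,0,0],"grip": 0},
  {"dp": [12.8,0,3],"rotation": [0,0,0],"grip": 0},
  {"dp": [12.8,0,7],"rotation": [0,0,0],"grip": 0},
  {"dp": [12.8,0,10.5],"rotation": [0,0,0],"grip": 0},
  {"dp": [12.8,0,12.2],"rotation": [0,0,0],"grip": 0},
  {"dp": [12.8,0,13.1],"rotation": [0,0,0],"grip": 0},
  {"dp": [12.8,0,13.1],"rotation": [0,0,0],"grip": 0},
  {"dp": [12.8,0,13.1],"rotation": [0,0,0],"grip": 0},
])

```text
clock: 9.85
eef_pos: [0.6866, 0.057, 0.0808]
orientation: [0.745, 0.667, 0.001, 0.001]
wrist_force: [0.2, 0.0, -0.2]
gripper_width: 0.0
grasp_force: 0.0
```

Call:
arm_command([
  {"dp": [0,0,0.15],"rotation": [0,0,0],"grip": 0},
  {"dp": [0,0,0.3],"rotation": [0,0,0],"grip": 0},
  {"dp": [0,0,0.45],"rotation": [0,0,0],"grip": 0},
  {"dp": [0,0,0.6],"rotation": [0,0,0],"grip": 0},
  {"dp": [0,0,0.75],"rotation": [0,0,0],"grip": 0},
  {"dp": [0,0,0.9],"rotation": [0,0,0],"grip": 0},
  {"dp": [0,0,1.0],"rotation": [0,0,0],"grip": 0},
  {"dp": [0,0,1.1],"rotation": [0,0,0],"grip": 0},
])

```text
clock: 10.85
eef_pos: [0.6859, 0.0573, 0.0691]
orientation: [0.745, 0.667, 0.0, 0.0]
wrist_force: [-2.9, 1.8, 4.8]
gripper_width: 0.0002
grasp_force: 2.8
```

Call:
arm_command([
  {"dp": [0,0,0.05],"rotation": [0,0,0],"grip": 0},
  {"dp": [0,0,0.1],"rotation": [0,0,0],"grip": 0},
  {"dp": [0,0,0.15],"rotation": [0,0,0],"grip": 0},
  {"dp": [0,0,0.2],"rotation": [0,0,0],"grip": 0},
  {"dp": [0,0,0.25],"rotation": [0,0,0],"grip": 0},
])

```text
clock: 11.48
eef_pos: [0.6859, 0.0578, 0.0668]
orientation: [0.745, 0.668, 0.001, 0.0]
wrist_force: [-2.2, 2.1, 5.8]
gripper_width: -0.0001
grasp_force: 2.8
```

Call:
arm_command([
  {"dp": [0,0,0.05],"rotation": [0,0,0],"grip": 0},
  {"dp": [0,0,0.1],"rotation": [0,0,0],"grip": 0},
  {"dp": [0,0,0.15],"rotation": [0,0,0],"grip": 0},
  {"dp": [0,0,0.2],"rotation": [0,0,0],"grip": 0},
])

```text
clock: 11.98
eef_pos: [0.686, 0.0581, 0.0649]
orientation: [0.745, 0.668, 0.001, -0.0]
wrist_force: [-1.9, 3.0, 6.3]
gripper_width: 0.0002
grasp_force: 2.9
```

Call:
arm_command([
  {"dp": [0,0,0.04],"rotation": [0,0,0],"grip": 0},
  {"dp": [0,0,0.08],"rotation": [0,0,0],"grip": 0},
])

```text
clock: 12.22
eef_pos: [0.686, 0.0582, 0.0641]
orientation: [0.745, 0.668, 0.001, -0.0]
wrist_force: [-2.2, 3.4, 6.5]
gripper_width: 0.0001
grasp_force: 2.9
```

Call:
arm_command([
  {"dp": [0,0,0.04],"rotation": [0,0,0],"grip": 0},
  {"dp": [0,0,0.08],"rotation": [0,0,0],"grip": 0},
])

```text
clock: 12.48
eef_pos: [0.686, 0.0583, 0.0634]
orientation: [0.745, 0.668, 0.001, -0.0]
wrist_force: [-2.6, 3.7, 6.5]
gripper_width: 0.0
grasp_force: 3.0
```

Call:
arm_command([
  {"dp": [0,0,0.04],"rotation": [0,0,0],"grip": 0},
  {"dp": [0,0,0.08],"rotation": [0,0,0],"grip": 0},
])

```text
clock: 12.72
eef_pos: [0.6861, 0.0583, 0.0626]
orientation: [0.745, 0.668, 0.001, -0.0]
wrist_force: [-2.0, 4.4, 6.4]
gripper_width: -0.0002
grasp_force: 3.0
```

Call:
arm_command([
  {"dp": [0,0,0.04],"rotation": [0,0,0],"grip": 0},
  {"dp": [0,0,0.08],"rotation": [0,0,0],"grip": 0},
])

```text
clock: 12.98
eef_pos: [0.6861, 0.0584, 0.0618]
orientation: [0.745, 0.668, 0.001, -0.0]
wrist_force: [-0.9, 4.5, 6.0]
gripper_width: 0.0001
grasp_force: 3.0
```

Call:
arm_command([
  {"dp": [0,0,0.04],"rotation": [0,0,0],"grip": 0},
  {"dp": [0,0,0.08],"rotation": [0,0,0],"grip": 0},
])

```text
clock: 13.22
eef_pos: [0.6861, 0.0584, 0.061]
orientation: [0.745, 0.668, 0.001, -0.0]
wrist_force: [-1.9, 4.5, 6.6]
gripper_width: -0.0002
grasp_force: 3.1
```

Call:
arm_command([
  {"dp": [0,0,0.04],"rotation": [0,0,0],"grip": 0},
  {"dp": [0,0,0.08],"rotation": [0,0,0],"grip": 0},
])

```text
clock: 13.48
eef_pos: [0.6862, 0.0583, 0.0602]
orientation: [0.745, 0.668, 0.001, 0.0]
wrist_force: [-2.0, 4.8, 6.4]
gripper_width: 0.0002
grasp_force: 3.1
```

Call:
arm_command([
  {"dp": [0,0,0.04],"rotation": [0,0,0],"grip": 0},
  {"dp": [0,0,0.08],"rotation": [0,0,0],"grip": 0},
])

```text
clock: 13.72
eef_pos: [0.6862, 0.0584, 0.0595]
orientation: [0.745, 0.668, 0.001, 0.0]
wrist_force: [-1.3, 4.1, 6.9]
gripper_width: -0.0001
grasp_force: 3.1
```

Call:
arm_command([
  {"dp": [0,0,0.04],"rotation": [0,0,0],"grip": 0},
  {"dp": [0,0,0.08],"rotation": [0,0,0],"grip": 0},
])

```text
clock: 13.98
eef_pos: [0.6862, 0.0584, 0.0587]
orientation: [0.745, 0.668, 0.001, -0.0]
wrist_force: [-1.5, 3.9, 5.9]
gripper_width: 0.0
grasp_force: 3.2
```

Call:
arm_command([
  {"dp": [0,0,0.04],"rotation": [0,0,0],"grip": 0},
  {"dp": [0,0,0.08],"rotation": [0,0,0],"grip": 0},
])

```text
clock: 14.22
eef_pos: [0.6862, 0.0585, 0.0579]
orientation: [0.745, 0.668, 0.001, -0.0]
wrist_force: [-1.8, 3.7, 6.9]
gripper_width: 0.0002
grasp_force: 3.2
```

Call:
arm_command([
  {"dp": [0,0,0.04],"rotation": [0,0,0],"grip": 0},
  {"dp": [0,0,0.08],"rotation": [0,0,0],"grip": 0},
])

```text
clock: 14.48
eef_pos: [0.6863, 0.0586, 0.0572]
orientation: [0.745, 0.668, 0.001, -0.0]
wrist_force: [-1.8, 4.2, 7.6]
gripper_width: -0.0001
grasp_force: 3.8
```

Call:
arm_command([
  {"dp": [0,0,0.04],"rotation": [0,0,0],"grip": 0},
  {"dp": [0,0,0.08],"rotation": [0,0,0],"grip": 0},
])

```text
clock: 14.72
eef_pos: [0.6863, 0.0586, 0.0568]
orientation: [0.745, 0.668, 0.001, 0.0]
wrist_force: [-2.6, 3.9, 10.0]
gripper_width: -0.0001
grasp_force: 5.2
```

Force is climbing: the end stop has been reached. I'll increase it gently.

Call:
arm_command([
  {"dp": [0,0,0.04],"rotation": [0,0,0],"grip": 0},
  {"dp": [0,0,0.08],"rotation": [0,0,0],"grip": 0},
])

```text
clock: 14.98
eef_pos: [0.6863, 0.0586, 0.0566]
orientation: [0.745, 0.668, 0.002, 0.0]
wrist_force: [-4.6, 5.6, 12.3]
gripper_width: 0.0001
grasp_force: 6.6
```

Call:
arm_command([
  {"dp": [0,0,0.04],"rotation": [0,0,0],"grip": 0},
  {"dp": [0,0,0.06],"rotation": [0,0,0],"grip": 0},
])

```text
clock: 15.22
eef_pos: [0.6863, 0.0587, 0.0564]
orientation: [0.745, 0.668, 0.002, 0.0]
wrist_force: [-5.4, 4.9, 14.8]
gripper_width: -0.0004
grasp_force: 7.5
```

Call:
arm_command([
  {"dp": [0,0,0.03],"rotation": [0,0,0],"grip": 0},
  {"dp": [0,0,0.06],"rotation": [0,0,0],"grip": 0},
  {"dp": [0,0,0.06],"rotation": [0,0,0],"grip": 0},
  {"dp": [0,0,0.06],"rotation": [0,0,0],"grip": 0},
])

```text
clock: 15.72
eef_pos: [0.6863, 0.0587, 0.0563]
orientation: [0.744, 0.668, 0.002, 0.0]
wrist_force: [-5.7, 4.8, 16.6]
gripper_width: 0.0001
grasp_force: 8.4
```

Call:
arm_command([
  {"dp": [0,0,0],"rotation": [0,0,0],"grip": 0},
  {"dp": [0,0,0],"rotation": [0,0,0],"grip": 0},
  {"dp": [0,0,0],"rotation": [0,0,0],"grip": 0},
])

```text
clock: 16.1
eef_pos: [0.6863, 0.0587, 0.0563]
orientation: [0.744, 0.668, 0.002, 0.0]
wrist_force: [-5.7, 4.7, 18.0]
gripper_width: 0.0001
grasp_force: 8.4
```

Held at about 18 N for 0.6 s; retreat straight up, slowly at first.

Call:
arm_command([
  {"dp": [0,0,-0.3],"rotation": [0,0,0],"grip": 0},
  {"dp": [0,0,-0.8],"rotation": [0,0,0],"grip": 0},
  {"dp": [0,0,-2],"rotation": [0,0,0],"grip": 0},
  {"dp": [0,0,-5],"rotation": [0,0,0],"grip": 0},
  {"dp": [0,0,-9],"rotation": [0,0,0],"grip": 0},
  {"dp": [-4,0,-12],"rotation": [0,0,0],"grip": 0},
  {"dp": [-9,0,-13],"rotation": [0,0,0],"grip": 0},
  {"dp": [-14,0,-13],"rotation": [0,0,0],"grip": 0},
  {"dp": [-17,0,-13],"rotation": [0,0,0],"grip": 0},
  {"dp": [-17,0,-13],"rotation": [0,0,0],"grip": 0},
  {"dp": [-17,0,-13],"rotation": [0,0,0],"grip": 0},
  {"dp": [-17,0,-13],"rotation": [0,0,0],"grip": 0},
])

```text
clock: 17.6
eef_pos: [0.6674, -0.1106, 0.1831]
orientation: [0.744, 0.668, 0.0, -0.0]
wrist_force: [0.2, -0.9, 0.5]
gripper_width: 0.0002
grasp_force: 0.0
```

```bash
python3 lid.py
python3 - <<'E'
from h import *
f=dict(np.load('scene.npz'));P=cloud(f)[f['z_map']>0];d=P-[.6755,-.033,0]
a=d@[.108,.994,0];b=d@[.994,-.108,0]
for a0 in np.arange(.08,.105,.005):
  m=(abs(b)<.012)&(abs(a-a0)<.0025); print(round(a0,3),np.median(d[m,2]).round(4),end='; ')
cv2.imwrite('pics/c5.png',cv2.resize(f['color'][100:280,180:420],(600,450),interpolation=cv2.INTER_CUBIC))
E
```

```text
theta bins [(np.float64(0.02), 54), (np.float64(0.08), 390), (np.float64(0.12), 223)]
17.65 [ 0.66742254 -0.11059567  0.18307712] [-0.25633886 -0.66012536  0.16926706]
0.08 0.056; 0.085 0.0568; 0.09 0.0573; 0.095 0.057; 0.1 0.057;
```

View pics/c5.png

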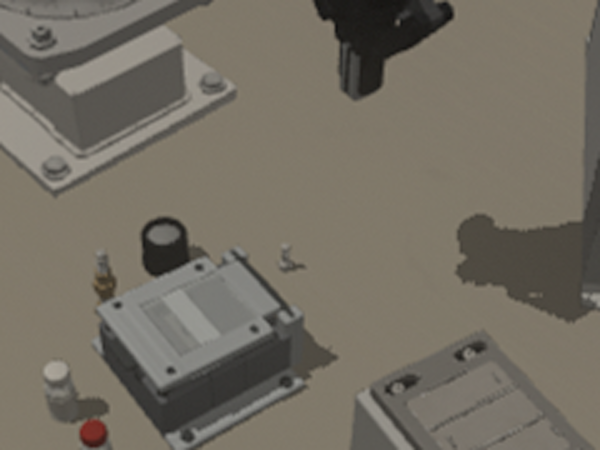

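The lid is down at about 0.03 rad (front bar at z 57 mm). All five bystanders are standing and the arm is clear.

```bash
python3 -c "
from workcell import workorder
print(workorder.finish_job())"
```

```text
the job is handed in; nothing more can be done
None
```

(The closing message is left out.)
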